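Find the loaded parts tin and stow it in the roofed bay

ROBOT

A 6-joint arm with a two-finger parallel gripper is mounted at the origin on the work surface. World frame = base frame: x ahead of the robot, y to its left, z up, the work surface at z = 0. Lengths are in mm, angles in degrees, forces in N, time in s.
With the tool pointing down it reaches from about 350 to 850 mm from the base axis. Payload 8.1 kg.
Tool frame: the origin (TCP) lies midway between the tips of the shut fingers; the grasp point (between the pads) lies 19 mm behind it; y points along the fingers, x is the direction in which the jaws open and shut, and the axes are right-handed (so a half turn about y gives the same grasp; the last joint's range is limited). The gripper opens to 85 mm and grips with 20 to 120 N. Pads are 22 mm wide; open, the fingers measure 114 mm over their backs; the gripper's body (76 mm by 85 mm) begins 54 mm behind the grasp point. The pads swing forward as they close: fully open they stand 13 mm farther back than shut.
Start: joints at [64.492, 7.471, 85.268, -0, 87.261, -4.893], TCP at [211.231, 561.593, 231.292] pointing down, gripper open.
Joint ranges: [-169.43, 169.43], [-51.17, 129.36], [1.28, 143.12], [-76.62, 256.62], [0, 156.53], [-152.29, 152.29]. Speed limits (degrees/s): [136.94, 136.94, 159.86, 180, 180, 180].

INTERFACE

Orientations are given as [roll, pitch, yaw] about the fixed x, y, z axes, in that order (R = Rz(yaw) Ry(pitch) Rx(roll)).
In Python, from bench import r gives the robot as it stands.
- The arm moves only by the tool move_arm, never from a script. Its arguments are lists of equal length, an entry for each row: "linear": the shift along the tool's x, y, z normalised to -1 to 1, where 1 is 300 mm, a list of three; "twist": the turn, a rotation vector about the tool's x, y, z normalised to -1 to 1, where 1 is pi/2 rad, a list of three; "hand": the opening, from -1 (shut) to 1 (fully open). A call has 1 to 12 rows; each row is the pose to reach, as a shift and turn from the pose measured when the call began, along the tool's axes at that moment; what a row does not reach only later rows make up. A row lasts 1/12 s, in which the tool goes at most 41.7 mm and 7.16 degrees, less where a joint would pass 70% of its speed; a pose out of reach is approached as far as the arm can. A call with a number of a shift or a turn outside -1 to 1 is refused whole. A call with a gripper value outside its range is refused whole. The fingers move at their own pace and stop on an object; "force" is the grip in N (left out, the last holds). Time passes only in rows, so rows that repeat a pose let the fingers close. It gives the time, the measured TCP pose, the force and the opening at its end, in the units of the state.
- r.sense(): the state, without advancing time (a new reading comes with each control period).
- r.snapshot(name): name is "scene" or "top" or "wrist"; returns a dict with "frame" (480x640x3 uint8, red, green, blue), "range_z" (480x640 float32, mm along the optical axis (not along the pixel's ray), 0 where there is no reading), "intrinsics" (3x3 intrinsics, pixels), "dist_coeffs" ([k1, k2, p1, p2, k3] as OpenCV has them; the pictures are not rectified), "R" (3x3) and "t" (3): a world point X has camera coordinates R X + t; the wrist camera has in their place "hand_eye" (4x4, takes a point from camera to tool coordinates, whose origin is the TCP and whose axes are the tool frame's). Camera axes: x right, y down, z forward; pixel columns grow to the right and rows downward; lengths in mm; the calibration is good to about 2 mm. A picture is of the moment at which its call begins: read the wrist's pose just before it.
- r.hand_in(): hands the job in, once; it reports no verdict.
The state is a dict: "time": time; "joint_pos": joint angles; "qd": joint speeds; "joint_efforts": joint torques, N m; "tool_pos": TCP position; "tcp_rot": TCP orientation; "ft_force": force on the tool from outside, world axes, zero at the start; "wrist_torque": the same for the moment, N m; "finger_gap": finger opening in mm.
Only numpy, scipy, OpenCV 4.12 (cv2) and the standard library are available. Lean on these libraries where they do the work, as an engineer would, in place of code of your own. Each camera call takes 0.05 s, during which the arm holds its last target. There are 200 camera calls.

TASK

Four look-alike closed parts tins stand on the rubber mat and one of them still holds its valve parts: lift tins to feel which one is heavy, and leave the empty ones standing upright on the mat. Stow the heavy tin upright in the white bay, under its clear roof and fully home against the back stop; there is no room for the gripper under the roof, so the tin is best set down at the open mouth and pushed in. Do not drop or topple a tin or disturb the bottle, cup and meter.

Things in the scene. Friction and masses are not known exactly. Their poses are not given: they have to be found in the camera images.
- tin_1: one of four identical-looking closed steel tins: cylinder 66 mm across, 75 mm high, fixed lid with a black cylindrical knob 26 mm across and 40 mm tall in its middle (knob top 115 mm up). Origin: centre of the underside, z up. Three are empty, about 0.15 kg; one is loaded, about 0.7 kg (each may differ by 15 %); which one cannot be seen, only felt
- tin_2: one of four identical-looking closed steel tins: cylinder 66 mm across, 75 mm high, fixed lid with a black cylindrical knob 26 mm across and 40 mm tall in its middle (knob top 115 mm up). Origin: centre of the underside, z up. Three are empty, about 0.15 kg; one is loaded, about 0.7 kg (each may differ by 15 %); which one cannot be seen, only felt
- tin_3: one of four identical-looking closed steel tins: cylinder 66 mm across, 75 mm high, fixed lid with a black cylindrical knob 26 mm across and 40 mm tall in its middle (knob top 115 mm up). Origin: centre of the underside, z up. Three are empty, about 0.15 kg; one is loaded, about 0.7 kg (each may differ by 15 %); which one cannot be seen, only felt
- tin_4: one of four identical-looking closed steel tins: cylinder 66 mm across, 75 mm high, fixed lid with a black cylindrical knob 26 mm across and 40 mm tall in its middle (knob top 115 mm up). Origin: centre of the underside, z up. Three are empty, about 0.15 kg; one is loaded, about 0.7 kg (each may differ by 15 %); which one cannot be seen, only felt
- mat: flat black rubber mat fixed to the bench, 220 x 220 mm, 3 mm thick, on which the four tins stand two by two, about 105 mm apart along the mat's x and y. Origin at the centre of its underside, z up. It may lie to the left or to the right of the robot's centre line, with the bay on the other side
- bay: white U-shaped bay fixed to the bench, the bench being its floor. Origin on the bench in the middle of the open mouth; x points into the bay, y to its left, z up. Side walls 30 mm high run from x = 0 to 100 mm, 84 mm apart inside; wings flare from the mouth to about x = -30 mm, where they are about 110 mm apart. Tins slide on the bench with ordinary friction (a few newtons)
- bay_home (a point): point on the bench inside the bay, at x = 67 mm, y = 0 in the bay's frame (same axes): the centre of a tin's underside when it is fully home against the back stop. The stop is 45 mm high, its inner face 33 mm beyond this point
- bay_roof (a point): middle of the clear roof's underside, 135 mm above the bench, at x = 84 mm in the bay's frame. The roof is 48 mm (x) by 110 mm (y), 4 mm thick, on four 8 mm posts at its corners. A tin with its knob passes under it, the gripper on the knob does not: push the tin's side at about half height or lower, gripper tilted some 15 degrees so that its body leans back from the bay
- bottle: white plastic bottle 52 mm across, 130 mm high, a bystander. Origin at the centre of its underside
- cup: black plastic cup 60 mm across, 75 mm high, a bystander. Origin at the centre of its underside
- meter: blue handheld meter lying flat, 120 x 55 x 26 mm, a bystander. Origin at the centre of its underside, x along its length
Not all that is in view belongs to the job. Leave any green or turquoise look-alike of the tin_4 alone.

How it is judged (in metres and radians):
On the way:
1. a tin is lifted clear of the mat (by 15 mm or more) (height (world z) of any of tin_1, tin_2, tin_3, tin_4 above 0.018 m), for 0.2 s.
At the end, for the whole second after the job is handed in: The loaded tin (resting with over 3.5 N) stands upright (0.08 rad) and still on the bench in the bay, within 7 mm of the back stop (centre 60 to 75 mm in from the mouth, within 20 mm of the middle line); the three empty tins stand upright and still, centres over the mat (((x of tin_1 in the frame of bay between 0.06 and 0.075 m and y of tin_1 in the frame of bay between -0.02 and 0.02 m and height (world z) of tin_1 below 0.008 m and angle between tin_1's own z axis and vertical below 0.08 rad and linear speed of tin_1 below 0.02 m/s and contact force between tin_1 and anything else above 3.5 N and (x of tin_2 in the frame of mat between -0.115 and 0.115 m and y of tin_2 in the frame of mat between -0.115 and 0.115 m and z of tin_2 in the frame of mat below 0.01 m and angle between tin_2's own z axis and vertical below 0.08 rad and linear speed of tin_2 below 0.02 m/s) and (x of tin_3 in the frame of mat between -0.115 and 0.115 m and y of tin_3 in the frame of mat between -0.115 and 0.115 m and z of tin_3 in the frame of mat below 0.01 m and angle between tin_3's own z axis and vertical below 0.08 rad and linear speed of tin_3 below 0.02 m/s) and (x of tin_4 in the frame of mat between -0.115 and 0.115 m and y of tin_4 in the frame of mat between -0.115 and 0.115 m and z of tin_4 in the frame of mat below 0.01 m and angle between tin_4's own z axis and vertical below 0.08 rad and linear speed of tin_4 below 0.02 m/s)) or (x of tin_2 in the frame of bay between 0.06 and 0.075 m and y of tin_2 in the frame of bay between -0.02 and 0.02 m and height (world z) of tin_2 below 0.008 m and angle between tin_2's own z axis and vertical below 0.08 rad and linear speed of tin_2 below 0.02 m/s and contact force between tin_2 and anything else above 3.5 N and (x of tin_1 in the frame of mat between -0.115 and 0.115 m and y of tin_1 in the frame of mat between -0.115 and 0.115 m and z of tin_1 in the frame of mat below 0.01 m and angle between tin_1's own z axis and vertical below 0.08 rad and linear speed of tin_1 below 0.02 m/s) and (x of tin_3 in the frame of mat between -0.115 and 0.115 m and y of tin_3 in the frame of mat between -0.115 and 0.115 m and z of tin_3 in the frame of mat below 0.01 m and angle between tin_3's own z axis and vertical below 0.08 rad and linear speed of tin_3 below 0.02 m/s) and (x of tin_4 in the frame of mat between -0.115 and 0.115 m and y of tin_4 in the frame of mat between -0.115 and 0.115 m and z of tin_4 in the frame of mat below 0.01 m and angle between tin_4's own z axis and vertical below 0.08 rad and linear speed of tin_4 below 0.02 m/s)) or (x of tin_3 in the frame of bay between 0.06 and 0.075 m and y of tin_3 in the frame of bay between -0.02 and 0.02 m and height (world z) of tin_3 below 0.008 m and angle between tin_3's own z axis and vertical below 0.08 rad and linear speed of tin_3 below 0.02 m/s and contact force between tin_3 and anything else above 3.5 N and (x of tin_1 in the frame of mat between -0.115 and 0.115 m and y of tin_1 in the frame of mat between -0.115 and 0.115 m and z of tin_1 in the frame of mat below 0.01 m and angle between tin_1's own z axis and vertical below 0.08 rad and linear speed of tin_1 below 0.02 m/s) and (x of tin_2 in the frame of mat between -0.115 and 0.115 m and y of tin_2 in the frame of mat between -0.115 and 0.115 m and z of tin_2 in the frame of mat below 0.01 m and angle between tin_2's own z axis and vertical below 0.08 rad and linear speed of tin_2 below 0.02 m/s) and (x of tin_4 in the frame of mat between -0.115 and 0.115 m and y of tin_4 in the frame of mat between -0.115 and 0.115 m and z of tin_4 in the frame of mat below 0.01 m and angle between tin_4's own z axis and vertical below 0.08 rad and linear speed of tin_4 below 0.02 m/s)) or (x of tin_4 in the frame of bay between 0.06 and 0.075 m and y of tin_4 in the frame of bay between -0.02 and 0.02 m and height (world z) of tin_4 below 0.008 m and angle between tin_4's own z axis and vertical below 0.08 rad and linear speed of tin_4 below 0.02 m/s and contact force between tin_4 and anything else above 3.5 N and (x of tin_1 in the frame of mat between -0.115 and 0.115 m and y of tin_1 in the frame of mat between -0.115 and 0.115 m and z of tin_1 in the frame of mat below 0.01 m and angle between tin_1's own z axis and vertical below 0.08 rad and linear speed of tin_1 below 0.02 m/s) and (x of tin_2 in the frame of mat between -0.115 and 0.115 m and y of tin_2 in the frame of mat between -0.115 and 0.115 m and z of tin_2 in the frame of mat below 0.01 m and angle between tin_2's own z axis and vertical below 0.08 rad and linear speed of tin_2 below 0.02 m/s) and (x of tin_3 in the frame of mat between -0.115 and 0.115 m and y of tin_3 in the frame of mat between -0.115 and 0.115 m and z of tin_3 in the frame of mat below 0.01 m and angle between tin_3's own z axis and vertical below 0.08 rad and linear speed of tin_3 below 0.02 m/s)))); the robot touches nothing.
It fails at once if a tin is toppled (tilted by more than 0.6 rad) (angle between any of tin_1, tin_2, tin_3, tin_4's own z axis and vertical above 0.6 rad).
It fails at once if a tin is dropped from more than about 25 mm (it moves faster than 0.7 m/s with no finger on it) ((linear speed of tin_1 above 0.7 m/s and contact force between the fingers and tin_1 below 0.1 N) or (linear speed of tin_2 above 0.7 m/s and contact force between the fingers and tin_2 below 0.1 N) or (linear speed of tin_3 above 0.7 m/s and contact force between the fingers and tin_3 below 0.1 N) or (linear speed of tin_4 above 0.7 m/s and contact force between the fingers and tin_4 below 0.1 N)).
It fails at once if the bottle, cup or meter is moved by more than 30 mm or knocked over (distance of any of bottle, cup, meter from where it was at the start of the episode above 0.03 m or angle between any of bottle, cup, meter's own z axis and vertical above 0.5 rad).
It also fails if it takes over 72 s, if anything falls off the work surface, if the arm or the gripper's body presses on something with over 40 N, if the wrist force passes 120 N, or if a joint passes its speed limit or range.

## Working session

There is one attempt and no reset: what is moved stays moved. The work goes in short steps, Python scripts to look and compute and a tool call to move; the robot and the scene stay as the last step left them, time stands still between calls to the robot, and variables do not carry over. Pictures are saved under pics/ and viewed, on a budget of 10 in all, crops included, one or two more only if the job needs it, and the job is handed in when it is done.

Besides the shell and the picture viewer there is one more tool, called after "Request:" as a command line: name --argument value ..., lists and objects as JSON in quotes. move_arm: Moves the arm, as the interface text tells. Scaled input: -1 to 1 covers 300 mm each way for a shift and pi/2 rad each way for a turn. Its arguments: {"type":"object","properties":{"linear":{"type":"array","items":{"type":"array","items":{"type":"number","minimum":-1,"maximum":1}}},"twist":{"type":"array","items":{"type":"array","items":{"type":"number","minimum":-1,"maximum":1}}},"hand":{"type":"array","items":{"type":"number"}},"force":{"type":"number"}},"required":["linear","twist","hand"]}

```bash
mkdir -p pics; ls
cat > h.py <<'E'
import numpy as np, cv2
from bench import r
def snap(n,f=None):
    s=r.snapshot(n)
    if f: cv2.imwrite('pics/'+f,cv2.cvtColor(np.asarray(s['frame']),cv2.COLOR_RGB2BGR))
    return s
def cloud(s):
    K=np.array(s['intrinsics'],float);d=np.array(s['dist_coeffs'],float)
    v,u=np.mgrid[0:480,0:640]
    p=cv2.undistortPoints(np.stack([u,v],-1).reshape(-1,1,2).astype(np.float64),K,d).reshape(480,640,2)
    z=np.asarray(s['range_z'],float)
    P=np.dstack([p[...,0]*z,p[...,1]*z,z])
    R=np.array(s['R']);t=np.array(s['t']).ravel()
    W=(P-t)@R
    W[z<=0]=np.nan
    return W
def ray(s,uv,h):
    K=np.array(s['intrinsics'],float);d=np.array(s['dist_coeffs'],float)
    p=cv2.undistortPoints(np.array(uv,float).reshape(-1,1,2),K,d).reshape(-1,2)
    R=np.array(s['R']);t=np.array(s['t']).ravel()
    D=np.c_[p,np.ones(len(p))]@R; C=-R.T@t
    return C+D*((h-C[2])/D[:,2])[:,None]
E
python3 - <<'E'
from h import *
print(r.sense())
s=snap('top','top1.png');snap('scene','scene1.png')
W=cloud(s);np.save('W.npy',W);np.save('F.npy',s['frame']);print(-np.array(s['R']).T@np.array(s['t']).ravel())
E
```

```text
pics
{'time': 0.0, 'joint_pos': array([ 6.44943152e+01,  7.51570385e+00,  8.53282862e+01, -3.65375925e-04,
        8.72615364e+01, -4.89505547e+00]), 'qd': array([-0.01206455, -0.02655013,  0.04418711,  0.01048815,  0.00552618,
        0.04932317]), 'joint_efforts': array([ 3.02350876e-03, -5.69414341e+01, -5.00545835e+01,  2.69063403e-04,
        1.44531287e-02, -5.25624625e-05]), 'tool_pos': array([210.975754  , 561.10522664, 230.24773728]), 'tcp_rot': array([-89.99135891,   0.10517271,  69.38939635]), 'ft_force': array([0.07189984, 0.27580533, 0.55491044]), 'wrist_torque': array([-0.01647765,  0.00538454,  0.00788305]), 'finger_gap': 85.41332596749548}
[ 432.92474442   -4.83636403 1017.23332239]
```

View pics/top1.png

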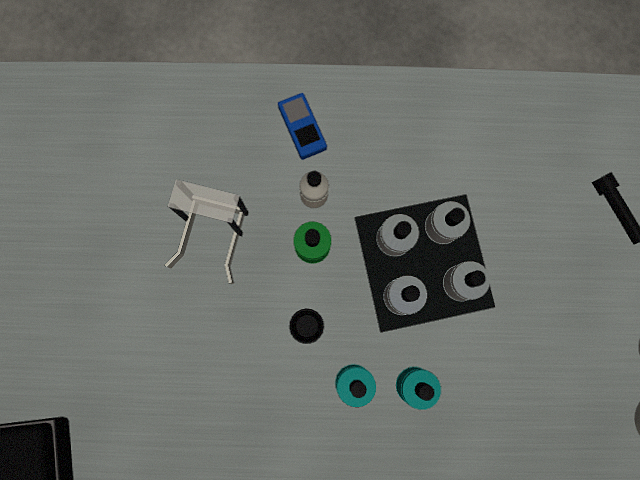

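View pics/scene1.png

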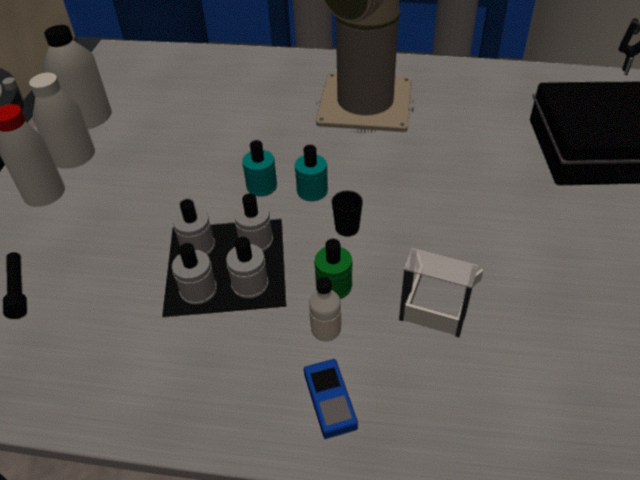

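Top view: the mat is on the right, with tin knobs at about (405,230), (454,217), (409,294) and (470,280). The bay is on the left, its mouth near (200,275) and its roof at (208,202). Bystanders and the green/turquoise decoys lie between them.

Run:
```python
from h import *
s=snap('top');W=cloud(s);F=np.asarray(s['frame']).astype(int)
z=W[...,2];k=((F.max(2)<60)&(z>100)&(z<130)).astype(np.uint8)
n,l,st,c=cv2.connectedComponentsWithStats(k)
print('knobs')
for i in range(1,n):
    if st[i,4]>60:
        q=W[(l==i)&(z>110)]; print(c[i].round(),st[i,4],np.nanmean(q,0).round(1),np.nanmedian(W[l==i][:,2]).round(1))
# bay: points of 20<z<34 near the walls, and roof, stop
reg=np.zeros((480,640),bool);reg[175:290,160:255]=1
br=F.min(2)>140
for lo,hi in[(22,38),(38,50),(120,145)]:
    q=W[reg&(z>lo)&(z<hi)]; print(lo,hi,len(q),np.nanmin(q,0),np.nanmax(q,0))
    if lo==120:
        print(cv2.minAreaRect(q[:,:2].astype(np.float32)),q.mean(0))
    if lo==38: print(cv2.minAreaRect(q[:,:2].astype(np.float32)))
    if lo==22: np.save('walls.npy',q); print(q[::max(1,len(q)//45)].round())
# others
for nm,uv in dict(bottle=(314,180),green=(312,240),cup=(298,314),meter=(302,126)).items():
    print(nm,W[uv[1],uv[0]].round())
print('mat corners',ray(s,[(356,217),(467,195),(494,305),(381,331)],3).round())
```

```text
knobs
[456. 216.] 212 [ 621.8 -244.1  119.2] 119.1
[402. 229.] 207 [ 597.1 -153.3  119.3] 119.3
[312. 237.] 195 [581.6  -1.4 116.6] 116.5
[476. 278.] 215 [ 516.3 -275.6  118.9] 119.1
[411. 293.] 216 [ 489.9 -166.3  119. ] 119.2
[358. 389.] 218 [334.7 -79.8 116.3] 116.3
[425. 392.] 225 [ 331.4 -189.4  116.3] 116.3
[ 23. 454.] 2461 [216.2 460.4 111.7] 110.6
22 38 567 [507.87015653 119.39640324  22.08646573] [644.86157804 263.64506364  37.90785562]
[[643. 120.  36.]
 [642. 120.  23.]
 [635. 220.  29.]
 [633. 221.  32.]
 [632. 133.  32.]
 [632. 128.  27.]
 [625. 223.  32.]
 [625. 135.  32.]
 [623. 131.  31.]
 [618. 225.  30.]
 [617. 132.  34.]
 [612. 228.  29.]
 [609. 227.  25.]
 [603. 229.  31.]
 [599. 233.  31.]
 [597. 229.  29.]
 [597. 141.  30.]
 [595. 139.  30.]
 [589. 233.  33.]
 [590. 144.  31.]
 [587. 140.  33.]
 [582. 237.  32.]
 [581. 233.  27.]
 [580. 144.  33.]
 [575. 238.  32.]
 [573. 235.  30.]
 [573. 145.  30.]
 [568. 243.  28.]
 [566. 238.  30.]
 [566. 147.  31.]
 [560. 245.  33.]
 [558. 242.  29.]
 [558. 150.  34.]
 [556. 148.  32.]
 [555. 146.  30.]
 [549. 254.  30.]
 [547. 253.  33.]
 [545. 253.  33.]
 [543. 254.  30.]
 [543. 155.  32.]
 [542. 155.  31.]
 [540. 149.  32.]
 [537. 149.  23.]
 [531. 147.  30.]
 [525. 147.  32.]
 [520. 145.  29.]
 [514. 144.  33.]
 [509. 142.  33.]]
38 50 45 [598.47069718 119.03917522  38.05610758] [645.76261052 235.09282354  49.5408577 ]
((633.518798828125, 176.94363403320312), (108.4024887084961, 47.79542541503906), 76.9012451171875)
120 145 1959 [598.30596371 118.93412175 120.16503916] [669.63901659 235.96093388 144.94941474]
((633.9088134765625, 177.44725036621094), (111.59337615966797, 49.13653564453125), 76.87662506103516) [633.20124233 176.82058937 140.62418801]
bottle [673.  -3. 134.]
green [575.  -2. 118.]
cup [454.  20.  59.]
meter [808.  21.  26.]
mat corners [[ 639.  -84.    3.]
 [ 686. -296.    3.]
 [ 477. -342.    3.]
 [ 427. -131.    3.]]
```

```bash
cat >> h.py <<'E'
from scipy.spatial.transform import Rotation as Ro
def goto(p,yaw,tilt=0,tiltdir=None):
    """print linear/twist numbers for TCP at world p, jaw axis at yaw (tool down), tilt deg = body leans towards -tool z..."""
    s=r.sense();R0=Ro.from_euler('xyz',s['tcp_rot'],degrees=True)
    R1=Ro.from_euler('xyz',[-90+tilt,0,yaw],degrees=True)
    lin=R0.inv().apply(np.array(p)-s['tool_pos'])/300
    tw=(R0.inv()*R1).as_rotvec()/(np.pi/2)
    print('lin',lin.round(3).tolist(),'twist',tw.round(3).tolist(),'rows>=',np.ceil(max(np.linalg.norm(lin)*300/41.7,np.linalg.norm(tw)*90/7.16)))
    print('tool y,z axes',R1.as_matrix()[:,1].round(2),R1.as_matrix()[:,2].round(2))
E
python3 - <<'E'
from h import *
s=r.snapshot('wrist');print(np.array(s['hand_eye']).round(2),np.array(s['intrinsics']).round())
goto([540,190,330],76)
E
```

```text
[[   1.      0.      0.     -0.6 ]
 [  -0.     -0.26    0.97 -142.16]
 [   0.     -0.97   -0.26   67.35]
 [   0.      0.      0.      1.  ]] [[334.   0. 320.]
 [  0. 334. 234.]
 [  0.   0.   1.]]
lin [-0.773, -0.331, -1.462] twist [-0.0, -0.074, -0.001] rows>= 13.0
tool y,z axes [-0.  0. -1.] [-0.97  0.24  0.  ]
```

Request:
move_arm --linear '[[-0.386,-0.165,-0.73],[-0.386,-0.165,-0.73],[-0.386,-0.165,-0.73],[-0.386,-0.165,-0.73],[-0.386,-0.165,-0.73],[-0.386,-0.165,-0.73],[-0.386,-0.165,-0.73]]' --twist '[[0,-0.074,0],[0,-0.074,0],[0,-0.074,0],[0,-0.074,0],[0,-0.074,0],[0,-0.074,0],[0,-0.074,0]]' --hand '[1,1,1,1,1,1,1]'

```text
time: 0.78
tool_pos: [379.8, 371.5, 282.1]
tcp_rot: [-90.2, 0.0, 75.7]
ft_force: [-0.4, -0.0, 0.2]
finger_gap: 85.1
```

```bash
python3 -c "
from h import *
goto([530,190,330],76)"
```

```text
lin [-0.463, -0.157, -0.635] twist [0.002, -0.003, -0.0] rows>= 6.0
tool y,z axes [-0.  0. -1.] [-0.97  0.24  0.  ]
```

Request:
move_arm --linear '[[-0.463,-0.157,-0.635],[-0.463,-0.157,-0.635],[-0.463,-0.157,-0.635],[-0.463,-0.157,-0.635],[-0.463,-0.157,-0.635],[-0.463,-0.157,-0.635],[-0.463,-0.157,-0.635],[-0.463,-0.157,-0.635],[-0.463,-0.157,-0.635]]' --twist '[[0,0,0],[0,0,0],[0,0,0],[0,0,0],[0,0,0],[0,0,0],[0,0,0],[0,0,0],[0,0,0]]' --hand '[1,1,1,1,1,1,1,1,1]'

```text
time: 1.53
tool_pos: [529.9, 190.0, 329.5]
tcp_rot: [-90.2, 0.0, 75.7]
ft_force: [0.7, -0.2, 0.2]
finger_gap: 85.3
```

```bash
cat >> h.py <<'E'
def wsnap(f=None):
    st=r.sense();s=dict(snap('wrist',f))
    Rt=Ro.from_euler('xyz',st['tcp_rot'],degrees=True).as_matrix();H=np.array(s['hand_eye'])
    Rc=Rt@H[:3,:3];c=Rt@H[:3,3]+st['tool_pos']
    s['R']=Rc.T;s['t']=-Rc.T@c
    return s
E
python3 - <<'E'
from h import *
s=wsnap('w1.png');W=cloud(s);np.savez('w1.npz',W=W,F=s['frame'],K=s['intrinsics'],d=s['dist_coeffs'],R=s['R'],t=s['t'])
print(np.nanmedian(W[...,2]))
E
```

```text
0.2596165465316036
```

View pics/w1.png

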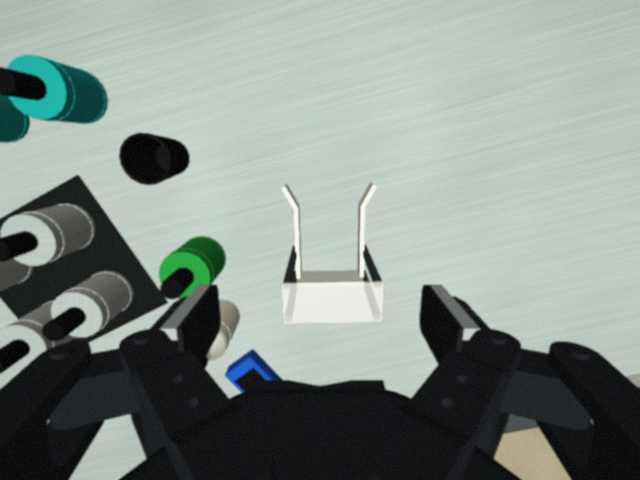

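Run:
```python
from h import *
f=np.load('w1.npz');s={k:v for k,v in zip(['frame','intrinsics','dist_coeffs','R','t'],[f[k] for k in 'FKdRt'])};W=f['W'];F=s['frame'].astype(int)
z=W[...,2]
for row in range(186,276,8):
    m=z[row]>18
    m[:270]=0;m[390:]=0
    u=np.where(m)[0]
    a=u[u<330];b=u[u>=330]
    if len(a) and len(b):
        P=ray(s,[(a.min(),row),(a.max(),row),(b.min(),row),(b.max(),row)],30)[:,:2]
        print(row,a.min(),a.max(),b.min(),b.max(),P.round(0).tolist(),'mid',((P[1]+P[2])/2).round(1),np.linalg.norm(P[1]-P[2]).round(1))
m=(z>125)&(z<150);m[:,:250]=0;m[:,400:]=0;m[:250]=0;q=W[m]
print('roof',cv2.minAreaRect(q[:,:2].astype(np.float32)),np.median(q,0))
q=W[(z>40)&(z<50)&(np.arange(640)[None]>295)&(np.arange(640)[None]<365)&(np.arange(480)[:,None]>265)&(np.arange(480)[:,None]<320)];print('stop',len(q),q.mean(0) if len(q) else 0)
# calib check: tins knobs
k=((F.max(2)<60)&(z>105)&(z<130)).astype(np.uint8)
n,l,st,c=cv2.connectedComponentsWithStats(k)
for i in range(1,n):
    if st[i,4]>60:print(c[i].round(),st[i,4],W[(l==i)&(z>110)].mean(0).round())
```

```text
186 282 286 370 376 [[505.0, 145.0], [506.0, 150.0], [534.0, 257.0], [536.0, 265.0]] mid [520.1 203.5] 110.7
194 285 290 365 371 [[516.0, 146.0], [518.0, 152.0], [542.0, 249.0], [544.0, 256.0]] mid [530.2 200.3] 99.5
202 290 295 361 367 [[528.0, 149.0], [530.0, 156.0], [552.0, 241.0], [554.0, 249.0]] mid [540.8 198.4] 88.1
210 294 298 359 364 [[540.0, 152.0], [541.0, 157.0], [562.0, 236.0], [563.0, 243.0]] mid [551.5 196.5] 82.0
218 294 298 359 364 [[551.0, 149.0], [552.0, 154.0], [572.0, 234.0], [574.0, 240.0]] mid [562.2 193.8] 82.5
226 294 298 359 364 [[561.0, 146.0], [563.0, 151.0], [583.0, 231.0], [585.0, 238.0]] mid [573.  191.2] 83.1
234 295 298 359 363 [[573.0, 144.0], [574.0, 148.0], [594.0, 229.0], [596.0, 234.0]] mid [583.9 188.5] 83.6
242 295 299 359 363 [[584.0, 141.0], [585.0, 146.0], [605.0, 227.0], [607.0, 232.0]] mid [595.2 186.4] 82.8
250 291 299 359 368 [[594.0, 132.0], [596.0, 143.0], [617.0, 224.0], [620.0, 236.0]] mid [606.5 183.6] 83.3
258 289 299 359 371 [[604.0, 127.0], [608.0, 140.0], [628.0, 221.0], [632.0, 238.0]] mid [617.9 180.8] 83.9
266 287 300 359 375 [[615.0, 121.0], [619.0, 138.0], [640.0, 219.0], [645.0, 241.0]] mid [629.6 178.6] 83.0
274 285 326 330 379 [[626.0, 115.0], [640.0, 171.0], [642.0, 176.0], [659.0, 244.0]] mid [640.8 173.7] 5.7
roof ((631.0540771484375, 178.26913452148438), (110.06414794921875, 49.90589141845703), 76.82352447509766) [629.71387076 178.54926062 138.37928057]
stop 57 [645.85965084 172.68782383  41.42125567]
[10. 83.] 542 [335. -75. 114.]
[  8. 249.] 376 [ 491. -159.  116.]
[173. 287.] 391 [579.   0. 114.]
[ 56. 329.] 488 [ 595. -151.  116.]
[  4. 361.] 168 [ 622. -234.  114.]
```

```bash
python3 -c "
from h import *
goto([580,-80,250],76)"
```

```text
lin [-0.833, 0.267, -0.384] twist [0.002, -0.003, -0.001] rows>= 7.0
tool y,z axes [-0.  0. -1.] [-0.97  0.24  0.  ]
```

Request:
move_arm --linear '[[-0.833,0.267,-0.384],[-0.833,0.267,-0.384],[-0.833,0.267,-0.384],[-0.833,0.267,-0.384],[-0.833,0.267,-0.384],[-0.833,0.267,-0.384],[-0.833,0.267,-0.384],[-0.833,0.267,-0.384]]' --twist '[[0,0,0],[0,0,0],[0,0,0],[0,0,0],[0,0,0],[0,0,0],[0,0,0],[0,0,0]]' --hand '[0.2,0.2,0.2,0.2,0.2,0.2,0.2,0.2]'

```text
time: 2.25
tool_pos: [578.8, -84.1, 246.5]
tcp_rot: [-89.9, 0.2, 75.6]
ft_force: [-0.4, 0.7, -0.7]
finger_gap: 51.4
```

```bash
python3 -c "
from h import *
goto([597,-152.5,200],76);goto([597,-152.5,130],76);goto([597,-152.5,86],76)
s=wsnap()
F=np.asarray(s['frame']).astype(int);W=cloud(s);z=W[...,2]
k=((F.max(2)<60)&(z>105)&(z<130)).astype(np.uint8)
n,l,st,c=cv2.connectedComponentsWithStats(k)
for i in range(1,n):
    if st[i,4]>60:
        q=W[(l==i)&(z>113)];print(c[i].round(),st[i,4],cv2.minEnclosingCircle(q[:,:2].astype(np.float32)),np.median(q,0).round(1))
"
```

```text
lin [-0.205, 0.155, -0.116] twist [-0.001, -0.004, -0.002] rows>= 3.0
tool y,z axes [-0.  0. -1.] [-0.97  0.24  0.  ]
lin [-0.205, 0.389, -0.116] twist [-0.001, -0.004, -0.002] rows>= 4.0
tool y,z axes [-0.  0. -1.] [-0.97  0.24  0.  ]
lin [-0.204, 0.535, -0.116] twist [-0.001, -0.004, -0.002] rows>= 5.0
tool y,z axes [-0.  0. -1.] [-0.97  0.24  0.  ]
[193. 144.] 887 ((488.4612121582031, -166.33010864257812), 12.333930015563965) [ 488.7 -165.6  117.4]
[586. 187.] 214 ((598.877685546875, 130.5460968017578), 3.802062511444092) [598.7 130.1 121.5]
[415. 202.] 722 ((579.1357421875, -2.2028040885925293), 12.356246948242188) [579.   -2.3 114.5]
[ 80. 209.] 917 ((514.9608154296875, -275.72088623046875), 12.728012084960938) [ 515.2 -274.3  117.3]
[577. 234.] 211 ((637.3875732421875, 121.7966537475586), 3.663931369781494) [637.1 121.4 122. ]
[248. 262.] 655 ((595.2014770507812, -153.55848693847656), 12.51498031616211) [ 594.  -152.6  117.3]
[162. 310.] 658 ((620.7122192382812, -244.00328063964844), 12.790197372436523) [ 619.4 -242.1  117.4]
[438. 308.] 400 ((675.8473510742188, -3.4708054065704346), 11.687721252441406) [669.   -2.3 128.8]
```

Request:
move_arm --linear '[[-0.206,0.155,-0.111],[-0.206,0.155,-0.111],[-0.206,0.155,-0.111],[-0.206,0.3,-0.111],[-0.206,0.4,-0.111],[-0.206,0.48,-0.111],[-0.206,0.535,-0.111],[-0.206,0.535,-0.111],[-0.206,0.535,-0.111],[-0.206,0.535,-0.111],[-0.206,0.535,-0.111],[-0.206,0.535,-0.111]]' --twist '[[0,0,0],[0,0,0],[0,0,0],[0,0,0],[0,0,0],[0,0,0],[0,0,0],[0,0,0],[0,0,0],[0,0,0],[0,0,0],[0,0,0]]' --hand '[0.2,0.2,0.2,0.2,0.2,0.2,0.2,0.2,-1,-1,-1,-1]' --force 60

```text
time: 3.3
tool_pos: [596.8, -149.6, 89.1]
tcp_rot: [-90.1, 0.1, 75.7]
ft_force: [0.3, 0.6, -1.7]
finger_gap: 24.0
```

Request:
move_arm --linear '[[0,-0.02,0],[0,-0.05,0],[0,-0.08,0],[0,-0.1,0],[0,-0.1,0],[0,-0.1,0],[0,-0.1,0],[0,-0.1,0],[0,-0.1,0]]' --twist '[[0,0,0],[0,0,0],[0,0,0],[0,0,0],[0,0,0],[0,0,0],[0,0,0],[0,0,0],[0,0,0]]' --hand '[-1,-1,-1,-1,-1,-1,-1,-1,-1]'

```text
time: 4.05
tool_pos: [596.4, -149.4, 118.4]
tcp_rot: [-90.1, 0.1, 75.7]
ft_force: [-0.0, -0.4, -1.3]
finger_gap: 24.5
```

```bash
python3 -c "
from h import *
for i in range(3):
    wsnap('w2.png');s=r.sense();print(s['ft_force'].round(2),s['tool_pos'].round(1),s['finger_gap'])
"
```

```text
[ 0.56  0.08 -0.91] [ 596.4 -149.4  118.5] 24.315685483343877
[ 0.27 -0.56 -1.56] [ 596.5 -149.4  118.6] 24.412797671904855
[-0.66 -0.13 -0.96] [ 596.6 -149.5  118.7] 24.37555989300048
```

Request:
move_arm --linear '[[0,0.03,0],[0,0.06,0],[0,0.085,0],[0,0.098,0],[0,0.098,0],[0,0.098,0],[0,0.098,0],[0,0.098,0],[0,0,0],[0,-0.2,0],[0,-0.28,0],[0,-0.28,0]]' --twist '[[0,0,0],[0,0,0],[0,0,0],[0,0,0],[0,0,0],[0,0,0],[0,0,0],[0,0,0],[0,0,0],[0,0,0],[0,0,0],[0,0,0]]' --hand '[-1,-1,-1,-1,-1,0.2,0.2,0.2,0.2,0.2,0.2,0.2]'

```text
time: 5.2
tool_pos: [600.9, -150.7, 213.5]
tcp_rot: [-90.9, 0.1, 75.7]
ft_force: [1.6, 0.2, 2.1]
finger_gap: 51.5
```

```bash
cat >> h.py <<'E'
def knobs():
    s=wsnap();F=np.asarray(s['frame']).astype(int);W=cloud(s);z=W[...,2]
    k=((F.max(2)<60)&(z>105)&(z<130)).astype(np.uint8)
    n,l,st,c=cv2.connectedComponentsWithStats(k)
    for i in range(1,n):
        if st[i,4]>100:
            q=W[(l==i)&(z>113)]
            if len(q)>50:print(c[i].round(),st[i,4],np.round(cv2.minEnclosingCircle(q[:,:2].astype(np.float32))[0],1),np.median(q,0).round(1))
E
python3 -c "
from h import *
print(r.sense()['finger_gap'],r.sense()['tool_pos'],r.sense()['ft_force']);knobs()
goto([489,-166,200],76);goto([489,-166,86],76)
"
```

```text
51.50084704168456 [ 600.90789815 -150.69614937  213.45660725] [1.56624977 0.17340402 2.06737904]
[255.  84.] 1122 [ 489.  -166.9] [ 489.9 -167.6  117.5]
[516. 156.] 1175 [579.4  -2.2] [579.3  -2.9 114.5]
[119. 163.] 1250 [ 515.1 -276.3] [ 515.3 -275.2  117.4]
[319. 228.] 894 [ 595.5 -150.7] [ 595.2 -150.4  117.4]
[211. 285.] 900 [ 619.9 -244.3] [ 619.5 -243.1  117.5]
[535. 284.] 866 [675.8  -3.5] [672.3  -6.1 128.8]
lin [-0.142, 0.029, 0.346] twist [0.008, -0.004, -0.001] rows>= 3.0
tool y,z axes [-0.  0. -1.] [-0.97  0.24  0.  ]
lin [-0.141, 0.409, 0.351] twist [0.008, -0.004, -0.001] rows>= 5.0
tool y,z axes [-0.  0. -1.] [-0.97  0.24  0.  ]
```

Request:
move_arm --linear '[[-0.142,0.03,0.35],[-0.142,0.03,0.35],[-0.142,0.03,0.35],[-0.142,0.1,0.35],[-0.142,0.22,0.35],[-0.142,0.32,0.35],[-0.142,0.38,0.35],[-0.142,0.405,0.35],[-0.142,0.405,0.35],[-0.142,0.405,0.35],[-0.142,0.405,0.35],[-0.142,0.405,0.35]]' --twist '[[0.006,0,0],[0.006,0,0],[0.006,0,0],[0.006,0,0],[0.006,0,0],[0.006,0,0],[0.006,0,0],[0.006,0,0],[0.006,0,0],[0.006,0,0],[0.006,0,0],[0.006,0,0]]' --hand '[0.2,0.2,0.2,0.2,0.2,0.2,0.2,0.2,0.2,-1,-1,-1]' --force 60

```text
time: 6.25
tool_pos: [490.7, -167.0, 89.2]
tcp_rot: [-90.4, 0.2, 75.7]
ft_force: [-1.2, 0.4, -1.7]
finger_gap: 24.4
```

Request:
move_arm --linear '[[0,0,0],[0,-0.02,0],[0,-0.05,0],[0,-0.08,0],[0,-0.1,0],[0,-0.1,0],[0,-0.1,0],[0,-0.1,0],[0,-0.1,0],[0,-0.1,0]]' --twist '[[0,0,0],[0,0,0],[0,0,0],[0,0,0],[0,0,0],[0,0,0],[0,0,0],[0,0,0],[0,0,0],[0,0,0]]' --hand '[-1,-1,-1,-1,-1,-1,-1,-1,-1,-1]'

```text
time: 7.08
tool_pos: [490.2, -166.7, 118.6]
tcp_rot: [-90.3, 0.2, 75.7]
ft_force: [0.3, 0.9, -1.3]
finger_gap: 24.4
```

```bash
python3 -c "
from h import *
for i in range(3):
    wsnap();s=r.sense();print(s['ft_force'].round(2),s['tool_pos'].round(1),s['tcp_rot'].round(1),s['finger_gap'])
"
```

```text
[ 0.52 -0.41 -1.91] [ 490.2 -166.7  118.7] [-90.3   0.2  75.7] 24.64287138206111
[ 0.05 -1.15 -1.83] [ 490.2 -166.8  118.7] [-90.3   0.2  75.7] 24.25687225614162
[ 0.43  0.83 -1.65] [ 490.3 -166.8  118.9] [-90.4   0.2  75.7] 24.536048939255444
```

Also empty (about 1.7 N). Set it down and go to C.

Request:
move_arm --linear '[[0,0.03,0],[0,0.06,0],[0,0.085,0],[0,0.098,0],[0,0.098,0],[0,0.098,0],[0,0.098,0],[0,0.098,0],[0,0,0],[0,-0.12,0],[0,-0.2,0],[0,-0.2,0]]' --twist '[[0,0,0],[0,0,0],[0,0,0],[0,0,0],[0,0,0],[0,0,0],[0,0,0],[0,0,0],[0,0,0],[0,0,0],[0,0,0],[0,0,0]]' --hand '[-1,-1,-1,-1,-1,0.2,0.2,0.2,0.2,0.2,0.2,0.2]'

```text
time: 8.23
tool_pos: [493.2, -168.0, 185.3]
tcp_rot: [-90.9, 0.3, 75.7]
ft_force: [0.5, -0.2, 1.1]
finger_gap: 51.1
```

```bash
python3 -c "
from h import *
knobs()
goto([515,-276,180],76);goto([515,-276,87],76)
"
```

```text
[213.   4.] 220 [ 340.9 -192.9] [ 341.2 -193.1  114.2]
[320. 237.] 1148 [ 487.1 -167. ] [ 486.5 -166.9  117.4]
[578. 302.] 1197 [579.   -2.5] [578.7  -2.6 114.5]
[181. 309.] 1126 [ 514.7 -276.8] [ 514.1 -275.2  117.4]
[375. 364.] 845 [ 596.1 -150.9] [ 592.5 -151.1  117.4]
lin [-0.331, 0.012, -0.163] twist [0.008, -0.004, -0.003] rows>= 3.0
tool y,z axes [-0.  0. -1.] [-0.97  0.24  0.  ]
lin [-0.33, 0.322, -0.159] twist [0.008, -0.004, -0.003] rows>= 4.0
tool y,z axes [-0.  0. -1.] [-0.97  0.24  0.  ]
```

Request:
move_arm --linear '[[-0.33,0.01,-0.16],[-0.33,0.01,-0.16],[-0.33,0.01,-0.16],[-0.33,0.01,-0.16],[-0.33,0.12,-0.16],[-0.33,0.22,-0.16],[-0.33,0.29,-0.16],[-0.33,0.32,-0.16],[-0.33,0.32,-0.16],[-0.33,0.32,-0.16],[-0.33,0.32,-0.16],[-0.33,0.32,-0.16]]' --twist '[[0.006,0,0],[0.006,0,0],[0.006,0,0],[0.006,0,0],[0.006,0,0],[0.006,0,0],[0.006,0,0],[0.006,0,0],[0.006,0,0],[0.006,0,0],[0.006,0,0],[0.006,0,0]]' --hand '[0.2,0.2,0.2,0.2,0.2,0.2,0.2,0.2,0.2,-1,-1,-1]' --force 60

```text
time: 9.28
tool_pos: [516.5, -276.7, 89.7]
tcp_rot: [-90.4, 0.3, 75.7]
ft_force: [-0.2, -1.4, 0.7]
finger_gap: 24.2
```

Request:
move_arm --linear '[[0,0,0],[0,-0.02,0],[0,-0.05,0],[0,-0.08,0],[0,-0.1,0],[0,-0.1,0],[0,-0.1,0],[0,-0.1,0],[0,-0.1,0],[0,-0.1,0]]' --twist '[[0,0,0],[0,0,0],[0,0,0],[0,0,0],[0,0,0],[0,0,0],[0,0,0],[0,0,0],[0,0,0],[0,0,0]]' --hand '[-1,-1,-1,-1,-1,-1,-1,-1,-1,-1]'

```text
time: 10.12
tool_pos: [515.9, -276.3, 118.9]
tcp_rot: [-90.3, 0.3, 75.7]
ft_force: [-0.9, -0.1, -6.3]
finger_gap: 24.2
```

```bash
python3 -c "
from h import *
for i in range(3):
    wsnap();s=r.sense();print(s['ft_force'].round(2),s['tool_pos'].round(1),s['tcp_rot'].round(1),s['finger_gap'])
"
```

```text
[-1.22 -0.02 -6.22] [ 515.9 -276.3  119. ] [-90.3   0.3  75.7] 24.702632833971272
[-0.16  0.3  -5.93] [ 516.  -276.4  119.1] [-90.3   0.3  75.7] 24.13532604830171
[ 0.13  0.63 -7.4 ] [ 516.1 -276.4  119.2] [-90.3   0.3  75.7] 24.21150653474793
```

Tin C (515,-276) weighs about 6.5 N, so it is the loaded one. I'll carry it to the bay.

Request:
move_arm --linear '[[0,-0.03,0],[0,-0.08,0],[0,-0.14,0],[0,-0.21,0],[0,-0.28,0],[0,-0.35,0],[0,-0.42,0],[0,-0.48,0],[0,-0.53,0],[0,-0.56,0],[0,-0.57,0],[0,-0.57,0]]' --twist '[[0,0,0],[0,0,0],[0,0,0],[0,0,0],[0,0,0],[0,0,0],[0,0,0],[0,0,0],[0,0,0],[0,0,0],[0,0,0],[0,0,0]]' --hand '[-1,-1,-1,-1,-1,-1,-1,-1,-1,-1,-1,-1]' --force 90

```text
time: 11.27
tool_pos: [515.6, -275.5, 291.2]
tcp_rot: [-90.4, 0.3, 75.7]
ft_force: [-0.1, 0.1, -5.6]
finger_gap: 23.9
```

```bash
python3 -c "
from h import *
print(r.sense()['tool_pos'],r.sense()['finger_gap'])
goto([530,-20,290],77);goto([530,0,290],77)
"
```

```text
[ 515.63810566 -275.49732087  291.21127187] 23.863831047477394
lin [0.837, -0.002, 0.164] twist [0.005, -0.015, -0.004] rows>= 7.0
tool y,z axes [-0. -0. -1.] [-0.97  0.22  0.  ]
lin [0.902, -0.002, 0.181] twist [0.005, -0.015, -0.004] rows>= 7.0
tool y,z axes [-0. -0. -1.] [-0.97  0.22  0.  ]
```

Request:
move_arm --linear '[[0.04,0,0.01],[0.1,0,0.02],[0.18,0,0.04],[0.28,0,0.06],[0.38,0,0.08],[0.48,0,0.1],[0.58,0,0.12],[0.68,0,0.14],[0.77,0,0.15],[0.84,0,0.17],[0.88,0,0.18],[0.9,0,0.18]]' --twist '[[0,0,0],[0,0,0],[0,0,0],[0.005,-0.015,-0.004],[0.005,-0.015,-0.004],[0.005,-0.015,-0.004],[0.005,-0.015,-0.004],[0.005,-0.015,-0.004],[0.005,-0.015,-0.004],[0.005,-0.015,-0.004],[0.005,-0.015,-0.004],[0.005,-0.015,-0.004]]' --hand '[-1,-1,-1,-1,-1,-1,-1,-1,-1,-1,-1,-1]'

```text
time: 12.27
tool_pos: [529.2, 1.6, 288.0]
tcp_rot: [-89.8, -0.0, 77.2]
ft_force: [0.6, 0.2, -7.1]
finger_gap: 24.1
```

```bash
python3 -c "
from h import *
print(r.sense()['tool_pos'],r.sense()['finger_gap'])
goto([546,197.5,290],77)
"
```

```text
[529.17177471   1.59974981 287.9874961 ] 24.127400427719294
lin [0.649, -0.006, 0.09] twist [-0.002, 0.002, 0.001] rows>= 5.0
tool y,z axes [-0. -0. -1.] [-0.97  0.22  0.  ]
```

Request:
move_arm --linear '[[0.04,0,0.01],[0.1,0,0.01],[0.18,0,0.02],[0.27,0,0.03],[0.36,0,0.04],[0.45,0,0.06],[0.53,0,0.07],[0.59,0,0.08],[0.63,0,0.09],[0.65,0,0.09],[0.65,0,0.09],[0.65,0,0.09]]' --twist '[[0,0,0],[0,0,0],[0,0,0],[0,0,0],[0,0,0],[0,0,0],[0,0,0],[0,0,0],[0,0,0],[0,0,0],[0,0,0],[0,0,0]]' --hand '[-1,-1,-1,-1,-1,-1,-1,-1,-1,-1,-1,-1]'

```text
time: 13.27
tool_pos: [546.3, 196.8, 287.9]
tcp_rot: [-89.8, 0.0, 77.1]
ft_force: [1.8, -1.2, -6.3]
finger_gap: 23.5
```

```bash
python3 -c "
from h import *
s=wsnap('w3.png')
print(r.sense()['tool_pos'],r.sense()['finger_gap'])
goto([546,197.5,120],77);goto([546,197.5,86.5],77)
"
```

```text
[546.3198253  196.50014478 288.05811288] 23.8607329352668
lin [0.003, 0.56, 0.0] twist [-0.002, 0.001, -0.0] rows>= 5.0
tool y,z axes [-0. -0. -1.] [-0.97  0.22  0.  ]
lin [0.003, 0.672, -0.0] twist [-0.002, 0.001, -0.0] rows>= 5.0
tool y,z axes [-0. -0. -1.] [-0.97  0.22  0.  ]
```

View pics/w3.png

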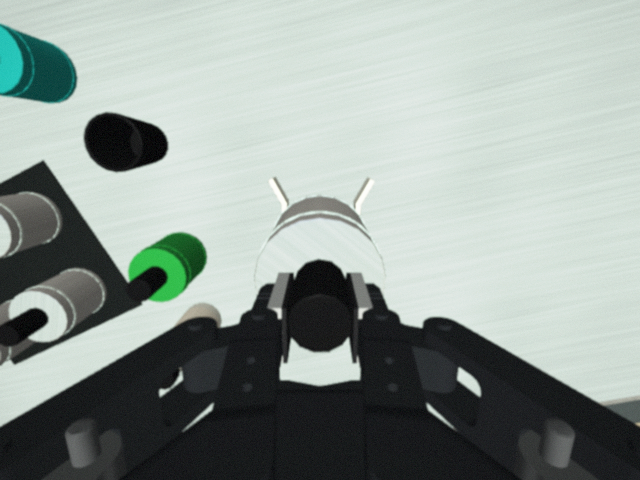

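The tin is held upright with its knob at (320,305), centred between the wing tips at (272,180) and (372,180). Lowering.

Request:
move_arm --linear '[[0,0.05,0],[0,0.13,0],[0,0.23,0],[0,0.33,0],[0,0.43,0],[0,0.51,0],[0,0.57,0],[0,0.61,0],[0,0.635,0],[0,0.655,0],[0,0.665,0],[0,0.668,0]]' --twist '[[0,0,0],[0,0,0],[0,0,0],[0,0,0],[0,0,0],[0,0,0],[0,0,0],[0,0,0],[0,0,0],[0,0,0],[0,0,0],[0,0,0]]' --hand '[-1,-1,-1,-1,-1,-1,-1,-1,-1,-1,-1,-1]'

```text
time: 14.32
tool_pos: [546.3, 196.6, 88.2]
tcp_rot: [-89.9, -0.0, 77.1]
ft_force: [-0.3, 0.3, -6.4]
finger_gap: 23.3
```

Request:
move_arm --linear '[[0,0,0],[0,0,0]]' --twist '[[0,0,0],[0,0,0]]' --hand '[-1,-1]'

```text
time: 14.48
tool_pos: [547.3, 196.8, 89.6]
tcp_rot: [-90.0, -0.1, 77.1]
ft_force: [0.3, -0.1, -6.1]
finger_gap: 23.7
```

Request:
move_arm --linear '[[0,0.007,0],[0,0.014,0],[0,0.018,0],[0,0.018,0]]' --twist '[[0,0,0],[0,0,0],[0,0,0],[0,0,0]]' --hand '[-1,-1,-1,-1]'

```text
time: 14.82
tool_pos: [548.6, 197.3, 86.8]
tcp_rot: [-90.2, -0.2, 77.1]
ft_force: [-4.2, -0.2, 7.8]
finger_gap: 23.6
```

Request:
move_arm --linear '[[0,0,0],[0,0,0],[0,0,0],[0,-0.05,0],[0,-0.15,0],[0,-0.25,0],[0,-0.25,0],[0,-0.25,0]]' --twist '[[0,0,0],[0,0,0],[0,0,0],[0,0,0],[0,0,0],[0,0,0],[0,0,0],[0,0,0]]' --hand '[0.2,0.2,0.2,0.2,0.2,0.2,0.2,0.2]'

```text
time: 15.48
tool_pos: [550.4, 197.7, 164.8]
tcp_rot: [-90.5, -0.3, 77.1]
ft_force: [-0.9, 0.5, -0.2]
finger_gap: 51.2
```

```bash
python3 -c "
from h import *
s=r.sense();print(s['tool_pos'],s['ft_force']);knobs()
goto([470,215,165],77,-20);goto([470,215,32],77,-20)
"
```

```text
[550.38981974 197.6660109  164.8412914 ] [-0.88474264  0.54388646 -0.17548041]
[318. 250.] 1329 [546.6 197.6] [546.1 197.7 114.5]
[ 40. 359.] 1464 [579.9  -1. ] [579.7  -0.  114.5]
lin [-0.001, -0.009, 0.27] twist [-0.219, 0.001, 0.003] rows>= 3.0
tool y,z axes [ 0.33 -0.08 -0.94] [-0.92  0.21 -0.34]
lin [-0.003, 0.434, 0.272] twist [-0.219, 0.001, 0.003] rows>= 4.0
tool y,z axes [ 0.33 -0.08 -0.94] [-0.92  0.21 -0.34]
```

Request:
move_arm --linear '[[0,-0.01,0.1],[0,-0.01,0.2],[0,-0.01,0.272],[0,0,0.272],[0,0.1,0.272],[0,0.2,0.272],[0,0.3,0.272],[0,0.38,0.272],[0,0.42,0.272],[0,0.434,0.272],[0,0.434,0.272],[0,0.434,0.272]]' --twist '[[-0.05,0,0],[-0.1,0,0],[-0.18,0,0],[-0.22,0,0],[-0.22,0,0],[-0.22,0,0],[-0.22,0,0],[-0.22,0,0],[-0.22,0,0],[-0.22,0,0],[-0.22,0,0],[-0.22,0,0]]' --hand '[-0.6,-0.6,-0.6,-0.6,-0.6,-0.6,-0.6,-0.6,-0.6,-0.6,-0.6,-0.6]'

```text
time: 16.53
tool_pos: [470.1, 215.8, 32.0]
tcp_rot: [-110.0, -0.2, 77.1]
ft_force: [0.4, -0.2, 1.5]
finger_gap: 16.9
```

```bash
python3 -c "
from h import *
s=r.sense();print(s['tool_pos'],s['ft_force'],s['tcp_rot'],s['finger_gap'])
o=np.array([549,197]);e=np.array([.974,-.225])
for x in (-50,-20,10,18,24,30): print(x);goto([*(o+x*e),32],77,-20)
"
```

```text
[470.13128888 215.75435621  31.99474504] [ 0.35230972 -0.16652386  1.49245827] [-110.04478821   -0.19682903   77.1189794 ] 16.87492262436573
-50
lin [-0.002, 0.035, -0.097] twist [0.0, 0.0, 0.003] rows>= 1.0
tool y,z axes [ 0.33 -0.08 -0.94] [-0.92  0.21 -0.34]
-20
lin [-0.002, 0.07, -0.191] twist [0.0, 0.0, 0.003] rows>= 2.0
tool y,z axes [ 0.33 -0.08 -0.94] [-0.92  0.21 -0.34]
10
lin [-0.002, 0.104, -0.285] twist [0.0, 0.0, 0.003] rows>= 3.0
tool y,z axes [ 0.33 -0.08 -0.94] [-0.92  0.21 -0.34]
18
lin [-0.002, 0.113, -0.31] twist [0.0, 0.0, 0.003] rows>= 3.0
tool y,z axes [ 0.33 -0.08 -0.94] [-0.92  0.21 -0.34]
24
lin [-0.003, 0.12, -0.329] twist [0.0, 0.0, 0.003] rows>= 3.0
tool y,z axes [ 0.33 -0.08 -0.94] [-0.92  0.21 -0.34]
30
lin [-0.003, 0.127, -0.348] twist [0.0, 0.0, 0.003] rows>= 3.0
tool y,z axes [ 0.33 -0.08 -0.94] [-0.92  0.21 -0.34]
```

Request:
move_arm --linear '[[0,0.018,-0.05],[0,0.033,-0.09],[0,0.04,-0.11],[0,0.047,-0.13],[0,0.055,-0.15],[0,0.062,-0.17],[0,0.069,-0.19],[0,0.077,-0.21],[0,0.084,-0.23],[0,0.091,-0.25],[0,0.098,-0.27],[0,0.104,-0.285]]' --twist '[[0,0,0],[0,0,0],[0,0,0],[0,0,0],[0,0,0],[0,0,0],[0,0,0],[0,0,0],[0,0,0],[0,0,0],[0,0,0],[0,0,0]]' --hand '[-0.6,-0.6,-0.6,-0.6,-0.6,-0.6,-0.6,-0.6,-0.6,-0.6,-0.6,-0.6]'

```text
time: 17.53
tool_pos: [558.6, 195.9, 32.5]
tcp_rot: [-110.0, -0.2, 77.1]
ft_force: [-8.1, 0.6, 7.9]
finger_gap: 17.3
```

```bash
python3 -c "
from h import *
s=wsnap('w4.png');st=r.sense();print(st['tool_pos'],st['ft_force'],st['finger_gap']);knobs()
"
```

```text
[559.36752189 195.66655212  32.69384934] [-4.89661512  0.20873953  2.10892727] 17.127357910625616
[320. 441.] 41062 [515.7 205.3] [511.7 205.5 117.1]
```

View pics/w4.png

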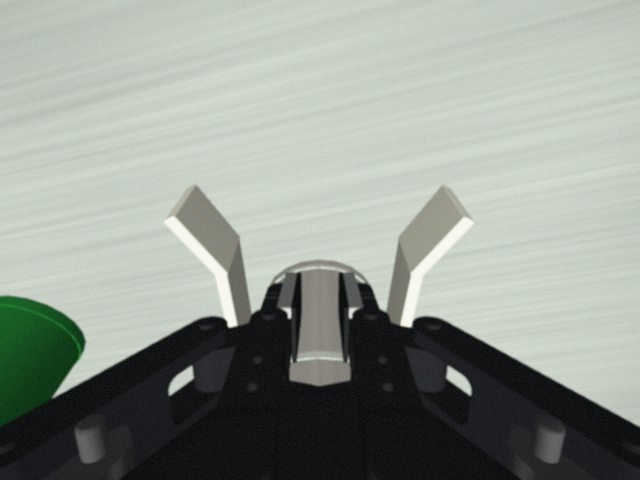

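The tin, around (320,300), is centred between the walls ahead of the fingers, and pushing takes about 5 N. Continuing slowly.

Request:
move_arm --linear '[[0,0.005,-0.013],[0,0.01,-0.026],[0,0.013,-0.035],[0,0.015,-0.04],[0,0.015,-0.04]]' --twist '[[0,0,0],[0,0,0],[0,0,0],[0,0,0],[0,0,0]]' --hand '[-0.6,-0.6,-0.6,-0.6,-0.6]'

```text
time: 18.05
tool_pos: [571.1, 193.0, 32.6]
tcp_rot: [-110.0, -0.2, 77.1]
ft_force: [-5.5, 1.1, 2.7]
finger_gap: 17.1
```

```bash
cat > tin.py <<'E'
from h import *
# tin/knob in the bay as seen by the top camera (knob seen through the clear roof?)
st=r.sense();print(st['tool_pos'].round(1),st['ft_force'].round(1))
o=np.array([549,197]);a=np.radians(-13);M=np.array([[np.cos(a),np.sin(a)],[-np.sin(a),np.cos(a)]])
print('tcp bay',(M@(st['tool_pos'][:2]-o)).round(1))
s=snap('scene','sc_now.png');F=np.asarray(s['frame']).astype(np.uint8)
cv2.imwrite('pics/sc_crop.png',cv2.resize(cv2.cvtColor(F[220:350,370:510],cv2.COLOR_RGB2BGR),None,fx=4,fy=4,interpolation=cv2.INTER_CUBIC))
E
python3 tin.py
```

```text
[571.1 193.   32.6] [-5.5  1.1  2.7]
tcp bay [22.5  1.1]
```

Still only sliding friction; keep nudging.

Request:
move_arm --linear '[[0,0.003,-0.008],[0,0.005,-0.015],[0,0.005,-0.015]]' --twist '[[0,0,0],[0,0,0],[0,0,0]]' --hand '[-0.6,-0.6,-0.6]'

```text
time: 18.35
tool_pos: [575.2, 192.1, 32.7]
tcp_rot: [-109.9, -0.2, 77.1]
ft_force: [-3.7, 0.8, 1.0]
finger_gap: 17.0
```

```bash
python3 tin.py
```

```text
[575.2 192.1  32.7] [-3.7  0.8  1. ]
tcp bay [26.6  1.1]
```

View pics/sc_crop.png

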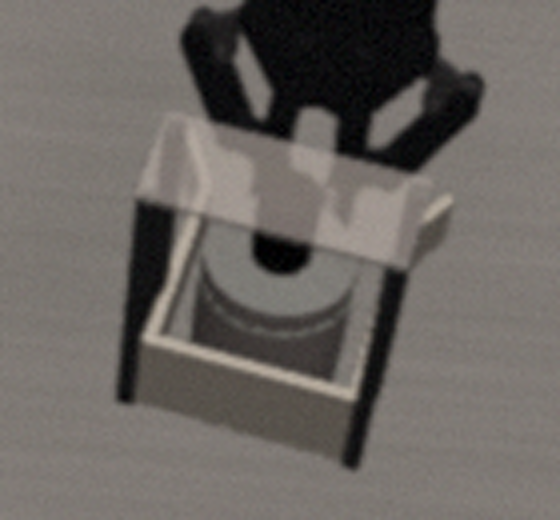

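The scene crop shows the tin upright under the roof, knob near (280,255), and not obviously touching the stop yet. Nudging on.

Request:
move_arm --linear '[[0,0.003,-0.008],[0,0.004,-0.011],[0,0.004,-0.011]]' --twist '[[0,0,0],[0,0,0],[0,0,0]]' --hand '[-0.6,-0.6,-0.6]'

```text
time: 18.65
tool_pos: [577.8, 191.6, 32.5]
tcp_rot: [-109.9, -0.2, 77.1]
ft_force: [-8.2, 2.1, 5.2]
finger_gap: 16.9
```

Request:
move_arm --linear '[[0,0.003,-0.008],[0,0.004,-0.011],[0,0.004,-0.011]]' --twist '[[0,0,0],[0,0,0],[0,0,0]]' --hand '[-0.6,-0.6,-0.6]'

```text
time: 18.9
tool_pos: [578.4, 191.5, 32.2]
tcp_rot: [-109.6, -0.1, 77.1]
ft_force: [-27.7, 3.5, 20.2]
finger_gap: 16.9
```

Contact with the stop: the force jumped to about 28 N and the motion stalled. Backing off.

Request:
move_arm --linear '[[0,-0.015,0.04],[0,-0.04,0.11],[0,-0.08,0.22],[0,-0.12,0.32],[0,-0.2,0.35],[0,-0.32,0.35],[0,-0.44,0.35],[0,-0.55,0.35],[0,-0.6,0.35],[0,-0.6,0.35],[0,-0.6,0.35]]' --twist '[[0,0,0],[0,0,0],[0,0,0],[0,0,0],[0,0,0],[0,0,0],[0,0,0],[0,0,0],[0,0,0],[0,0,0],[0,0,0]]' --hand '[-0.6,-0.6,-0.6,-0.6,-0.6,-0.6,-0.6,-0.6,-0.6,-0.6,-0.6]'

```text
time: 19.82
tool_pos: [424.0, 227.5, 168.2]
tcp_rot: [-109.8, -0.3, 77.1]
ft_force: [0.0, -0.6, -0.5]
finger_gap: 17.3
```

Run:
```python
from h import *
s=snap('top','top2.png');F=np.asarray(s['frame']);W=cloud(s)
print(r.sense()['tool_pos'],r.sense()['ft_force'].round(1))
cv2.imwrite('pics/top2c.png',cv2.resize(cv2.cvtColor(F[140:320,150:330],cv2.COLOR_RGB2BGR),None,fx=3.3,fy=3.3,interpolation=cv2.INTER_CUBIC))
z=W[...,2];k=((F.max(2)<60)&(z>105)&(z<130)).astype(np.uint8)
n,l,st,c=cv2.connectedComponentsWithStats(k)
for i in range(1,n):
    if st[i,4]>60: print(c[i].round(),st[i,4],np.nanmean(W[(l==i)&(z>110)],0).round(1))
s=snap('scene');F=np.asarray(s['frame'])
cv2.imwrite('pics/sc2.png',cv2.resize(cv2.cvtColor(F[220:350,370:510],cv2.COLOR_RGB2BGR),None,fx=4,fy=4,interpolation=cv2.INTER_CUBIC))
```

```text
[423.29449598 226.82767192 166.36701023] [ 0.  -1.2 -0.7]
[456. 215.] 198 [ 621.7 -243.9  119.3]
[203. 218.] 70 [609.4 182.9 116.4]
[401. 228.] 201 [ 597.8 -149.8  119.4]
[312. 236.] 187 [581.6  -1.5 116.4]
[411. 293.] 208 [ 489.7 -166.3  119.3]
[358. 389.] 213 [334.8 -79.8 116.3]
[425. 392.] 210 [ 331.7 -189.3  116.2]
```

View pics/top2c.png

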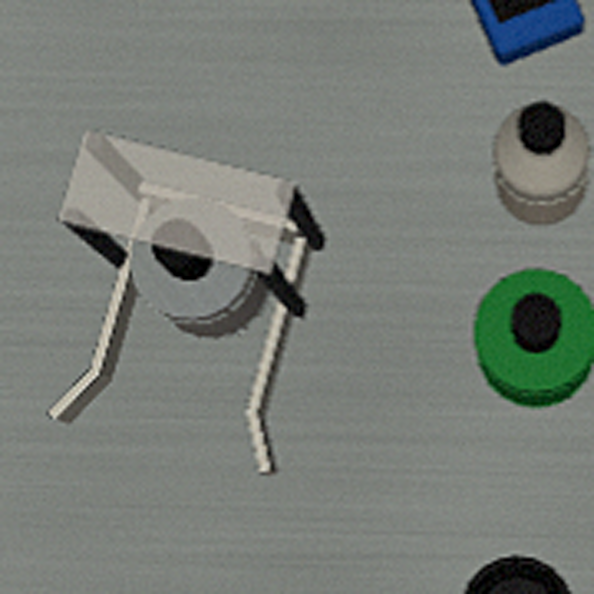

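View pics/sc2.png

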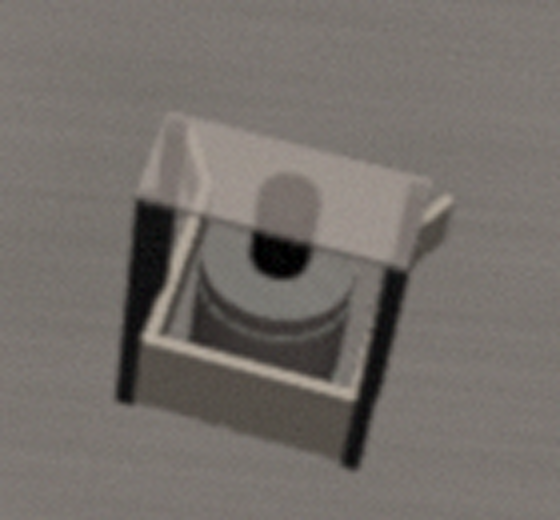

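Run:
```python
from h import *
o=np.array([549,197]);a=np.radians(-13);M=np.array([[np.cos(a),np.sin(a)],[-np.sin(a),np.cos(a)]])
t=snap('top');s=snap('scene')
def show(n,P): print(n,P.round(1)[:2],'bay',(M@(P[:2]-o)).round(1))
show('top knob',ray(t,[(201.8,212.1)],115)[0])
show('scene knob top',ray(s,[(442,268)],115)[0])
show('scene knob base far edge(+13)',ray(s,[(439.9,289.2)],75)[0])
# stop: inner top edge in scene ; roof edges both views
for n,c,sz,off,f in (('top',t,45,(150,140),3.3),('scene',s,45,(370,220),4)):
    pts={'top':[(145,187),(298,232)],'scene':[(148,337),(352,395)]}[n]
    for p in pts: show(n+' stop top edge',ray(c,[(off[0]+p[0]/f,off[1]+p[1]/f)],45)[0])
# depth of the visible lid (z~75): fit circle r=33
W=cloud(t);z=W[...,2];m=np.zeros((480,640),bool);m[195:245,185:235]=1
m&=(z>68)&(z<82);q=W[m][:,:2];print(len(q))
c=np.array([612,182.]);
h=cv2.convexHull(q.astype(np.float32))[:,0]; print('lid hull in bay',(M@(h-o).T).T.round(0).tolist())
```

```text
top knob [619.3 184.3] bay [71.4  3.5]
scene knob top [618.1 182.6] bay [70.6  1.5]
scene knob base far edge(+13) [630.3 183.7] bay [82.2  5.3]
top stop top edge [662.2 214.9] bay [106.3  42.9]
top stop top edge [638.4 129.2] bay [102.4 -45.9]
scene stop top edge [644.8 132. ] bay [108.  -41.8]
scene stop top edge [665.2 217.3] bay [108.6  45.9]
507
lid hull in bay [[72.0, 28.0], [71.0, 31.0], [70.0, 32.0], [67.0, 33.0], [65.0, 33.0], [60.0, 32.0], [58.0, 31.0], [56.0, 30.0], [52.0, 27.0], [46.0, 22.0], [42.0, 18.0], [38.0, 9.0], [37.0, 3.0], [37.0, 0.0], [38.0, -2.0], [39.0, -10.0], [39.0, -11.0], [42.0, -17.0], [63.0, -49.0], [71.0, -32.0], [72.0, -31.0]]
```

```bash
python3 -c "
from h import *
print(r.sense()['qd'].round(2), r.hand_in())"
```

```text
the job is handed in; nothing more can be done
[-0.02  0.29 -0.21  0.06  0.11 -0.03] None
```

The loaded tin is in the bay and the job is handed in at about 20 s of the 72 s allowed. The hand-in gives no verdict, so success is judged from my own checks below.

- **Finding the heavy tin:** I lifted three of the four. The tins at (596,-151) and (489,-167) read about 1.2 N and 1.7 N, so they are empty and went back upright on the mat. The tin at (515,-276) read about 6.5 N, so it is the loaded one. I did not lift the fourth.
- **Stowing:** I set the loaded tin down at the bay mouth. With the gripper tilted 20° I pushed it in at about 5 N, until the force jumped to about 28 N and it stopped moving. Then I backed the gripper off clear of everything.
- **Last checks:** Both cameras show the tin upright under the roof, on the middle line to within about 4 mm. Three tin knobs are still at their places over the mat. I never touched the bottle, cup, meter or decoys.
- **Disagreement:** My final measurements put the tin's centre 69–71 mm in from the mouth, not the nominal 67 mm. The back stop's top edge also measured a few millimetres deeper than nominal (102–109 mm, against an inner face at 100 mm), with some scatter. I put this down to an error of about 3 mm in my bay origin. The 28 N contact is my main evidence that the tin is fully home.

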